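Set the extractor's click dial and start it

TASK

On the dust extractor's control box, turn the big knurled dial clockwise with fingertip friction until it clicks in at the mark with three pips, without going past it; then push the flat start button all the way down and let it come up again. Do it all by touch: lift or carry nothing, keep off the mushroom-shaped stop button, and leave the things round the box where they are.

Things in the scene. Friction and masses are not known exactly. Their poses are not given: they have to be found in the camera images.
- ctrl: grey control box, fixed to the table, 160x210x45 mm (x, y, z), origin at the centre of its underside, turned by up to 0.4 rad about the vertical. On its flat top (45 mm above the table): the dial at [0, -45] mm in the box frame, the start button at [-42, 68], the stop button at [42, 68]. Small round black pips on the box top round the near (-x) side of the dial, 65 mm from its axis, mark its four click positions with one, two, three and four pips, clockwise
- dial_top (a point): centre of the dial's flat top, on its vertical axis, 73 mm above the table. The dial is an aluminium disc 100 mm across, 20 mm thick, with knurled rim and smooth top: turn it with a fingertip pressed on the top some 35 mm from the axis and carried round in an arc, or along the rim. Pressed, the whole dial yields: 3 N plus 1.5 N per mm, at most 6 mm; 3 to 4 mm down gives enough grip
- pointer_tip (a point): outer end of the black line on the dial's top, 47 mm from the axis; the line points at the pips of the position that is set
- mark3 (a point): middle of the group of three pips on the box top
- dial (a joint): angle of the dial, rad, growing clockwise seen from above; click positions at 0 (one pip), 0.6 (two pips), 1.2 (three pips) and 1.8 (four pips), end stops just beyond the first and last. Let go anywhere between, it snaps into the nearest (up to about 0.07 N m to get over a click). It starts in the first or the second
- start (a joint): travel of the start button, m: 0 up, 0.006 fully down (5 N), springs back
- start_top (a point): middle of the top face of the start button: flat, black, 28 mm across, 67 mm above the table, in a low grey housing, the button nearer the robot
- stop (a joint): travel of the stop button, m: 0 up, 0.006 fully down (4 N)
- stop_top (a point): top of the mushroom-shaped black stop button, 42 mm across, 79 mm above the table; to be left alone
- tin_mid (a point): round wax tin, 68 across and 31 high, in front of the box (sizes in mm), loose, to be left alone; this point is its centre
- screws_mid (a point): closed cardboard screw box, 62x87x43, behind the box (sizes in mm), loose, to be left alone; this point is its centre
- tape_mid (a point): tape measure, 39x111x68, left of the box (sizes in mm), loose, to be left alone; this point is its centre
- pencil_mid (a point): flat carpenter's pencil, 176 long, behind the box (sizes in mm), loose, to be left alone; this point is its centre
- block_mid (a point): wooden offcut, 45x90x19, in front of the box near the buttons (sizes in mm), loose, to be left alone; this point is its centre

How it is judged (in metres and radians):
On the way, in this order (a step that is already met when the one before it is completed fails the run):
1. the dial stands clicked in at the three pips (value of joint dial between 1.08 and 1.32 rad), for 0.2 s.
2. the start button is fully down with the dial at the three pips (all of step 1 and value of joint start above 0.0045 m), for 0.05 s.
At the end, for the whole second after the job is handed in: dial at rest in the click position with three pips (1.2 rad, within 0.12), both buttons up (less than 1 mm down), after the start button was pressed at least 4.5 mm (all of step 1 and value of joint each of start, stop below 0.001 m and velocity of joint dial between -0.1 and 0.1 rad/s); the robot touches nothing.
It fails at once if the dial is turned past the three pips, over the next click (value of joint dial above 1.5 rad).
It fails at once if the start button is pressed before the dial stands at the three pips (value of joint start above 0.003 m and value of joint dial below 1.05 rad).
It fails at once if the stop button is pressed (value of joint stop above 0.002 m).
It fails at once if one of the loose things round the box is carried off or shifted by more than 25 mm (distance of any of tin_mid, screws_mid, tape_mid, pencil_mid, block_mid from where it was at the start of the episode above 0.025 m).
It also fails if it takes over 48 s, if anything falls off the work surface, if the arm or the gripper's body presses on something with over 40 N, if the wrist force passes 120 N, or if a joint passes its speed limit or range.

ROBOT

A 6-joint arm with a two-finger parallel gripper is mounted at the origin on the work surface; the furniture and walls round the work are solid. World frame = base frame: x ahead of the robot, y to its left, z up, the work surface at z = 0. Lengths are in mm, angles in rad, forces in N, time in s.
With the tool pointing down it reaches from about 275 to 750 mm from the base axis. Payload 10.2 kg.
Tool frame: the origin (TCP) lies at the very end of the fingers, on their centre line; the grasp point (between the pads) lies 19 mm behind it; z points along the fingers, y is the line along which they close (so a half turn about z gives the same grasp; the last joint's range is limited). The gripper opens to 85 mm and grips with 20 to 120 N. Pads are 22 mm wide; open, the fingers measure 114 mm over their backs; the gripper's body (76 mm by 85 mm) begins 54 mm behind the grasp point. The pads swing forward as they close: fully open they stand 13 mm farther back than shut.
Start: joints at [1, 0.313, 1.498, -0, 1.331, -0.223], TCP at [178.949, 493.567, 231.294] pointing down, gripper open.
Joint ranges: [-2.94, 2.94], [-0.97, 2.17], [0.19, 2.56], [-1.23, 4.37], [0.02, 3.11], [-2.88, 2.88]. Speed limits (rad/s): [2.39, 2.39, 3.01, 3.14, 3.14, 3.14].

INTERFACE

Orientations are given as a unit quaternion [w, x, y, z].
In Python, from rig import ctrl, optics gives the robot as it stands. The module is installed in compiled form; this text tells all that it offers.
- The arm moves only by the shell command python3 -m handwheel 'ROWS' [FORCE]. ROWS is JSON, a list that holds one entry, the list of rows, each a list of 5 numbers: the gripper command: -1 is fully open, 1 is shut, values between are in proportion, then the shift along the world's x, y, z in units of 50 mm (1.0 is 50 mm), then the turn about the world's z in units of 8 degrees (1.0 is 8 degrees). In form: [[[gripper, tx, ty, tz, twist], ...]]. A call has 1 to 10 rows; each row shifts and turns the commanded pose from where the row before left it; what a row does not reach is not made up. A row lasts 1/10 s, in which the tool goes at most 50 mm and 8.59 degrees, less where a joint would pass 70% of its speed; a pose out of reach is approached as far as the arm can. A call is refused whole if a number of a shift passes 1 or a number of a turn 1, either way. A call with a gripper value outside its range is refused whole. The fingers move at their own pace and stop on an object; FORCE is the grip in N (left out, the last holds). Time passes only in rows, so rows that do not move let the fingers close. It gives the time, the measured TCP pose, the force, the opening and the grip force at its end, in the units of the state.
- ctrl.sense(): the state, without advancing time (a new reading comes with each control period).
- optics.capture(name): name is "scene" or "top" or "wrist"; returns a dict with "img" (384x512x3 uint8, blue, green, red), "K" (3x3 intrinsics, pixels), "R" (3x3) and "t" (3): a world point X has camera coordinates R X + t. Camera axes: x right, y down, z forward; pixel columns grow to the right and rows downward; lengths in mm; the calibration is good to about 2 mm. The wrist camera is an equidistant fisheye: a pixel r from the principal point sees the ray r / f radians off the axis. A picture is of the moment at which its call begins. There is no depth.
- ctrl.finish_job(): hands the job in; it is judged then, once.
The state is a dict: "time_s": time; "joints": joint angles; "dq": joint speeds; "tau": joint torques, N m; "eef_pos": TCP position; "ee_rot": TCP orientation; "force": force on the tool from outside, world axes, zero at the start; "wrist_torque": the same for the moment, N m; "grip_width": opening from 0.0 (shut) to 1.0 (fully open); "grip_force": force on a finger pad.
Only numpy, scipy, OpenCV 4.12 (cv2) and the standard library are available. Lean on these libraries where they do the work, as an engineer would, in place of code of your own. Each camera call takes 0.05 s, during which the arm holds its last target. There are 200 camera calls.

## Working session

There is one attempt and no reset: what is moved stays moved. The work goes in short steps, Python scripts to look and compute and a shell command to move; the robot and the scene stay as the last step left them, time stands still between calls to the robot, and variables do not carry over. Pictures are saved under pics/ and viewed, at most 10 in all, crops included, and the job is handed in when it is done.

```bash
mkdir -p pics; cat > h.py <<'E'
import numpy as np,cv2
from rig import ctrl,optics
def cap(n):
    d=optics.capture(n); np.savez(n+'.npz',**{k:np.array(d[k]) for k in('img','K','R','t')}); return d
def back(n,u,v,z):
    d=np.load(n+'.npz'); K,R,t=d['K'],d['R'],d['t'].ravel()
    r=np.linalg.solve(K,[u,v,1.]); c=-R.T@t; w=R.T@r
    return c+w*(z-c[2])/w[2]
E
python3 - <<'E'
from h import *
a=cap('top');b=cap('scene')
cv2.imwrite('pics/top1.png',cv2.resize(a['img'],(800,600),interpolation=cv2.INTER_CUBIC))
cv2.imwrite('pics/scene1.png',cv2.resize(b['img'],(800,600),interpolation=cv2.INTER_CUBIC))
for d in(a,b):print(d['K'],d['R'],d['t'])
print(ctrl.sense())
E
```

```text
[[487.80615738   0.         256.13409414]
 [  0.         487.80615738 184.04188523]
 [  0.           0.           1.        ]] [[ 0.0126209  -0.99989624 -0.00694379]
 [-0.98241815 -0.01110609 -0.18636319]
 [ 0.18626674  0.00917377 -0.98245638]] [  9.39370837 543.24640056 930.74060687]
[[439.86014986   0.         252.5848949 ]
 [  0.         439.86014986 199.31218347]
 [  0.           0.           1.        ]] [[ 0.58684228 -0.80964038 -0.00992893]
 [-0.4891052  -0.3446867  -0.80122854]
 [ 0.64528462  0.47505108 -0.59827606]] [-311.99155404  330.74035937  560.51068046]
{'time_s': 0.1, 'joints': array([ 9.99562029e-01,  3.13371588e-01,  1.49833636e+00,  5.61807005e-06,
        1.33100192e+00, -2.23402778e-01]), 'dq': array([ 0.00083819, -0.00144404, -0.00338361,  0.0021232 ,  0.00032758,
        0.00040051]), 'tau': array([ 2.90213837e-03, -4.12898862e+01, -2.60141087e+01, -1.28488314e-04,
        3.07934490e-03, -2.72467156e-05]), 'eef_pos': array([178.84026917, 493.36483298, 230.81311202]), 'ee_rot': array([-2.18668419e-04,  1.73040987e-01,  9.84914466e-01, -5.14039899e-04]), 'force': array([ 0.62906781, -0.19807871, -1.08598267]), 'wrist_torque': array([-0.00225886,  0.0045359 ,  0.02062287]), 'grip_force': 0.0, 'grip_width': 1.0009421924765642}
```

View pics/top1.png

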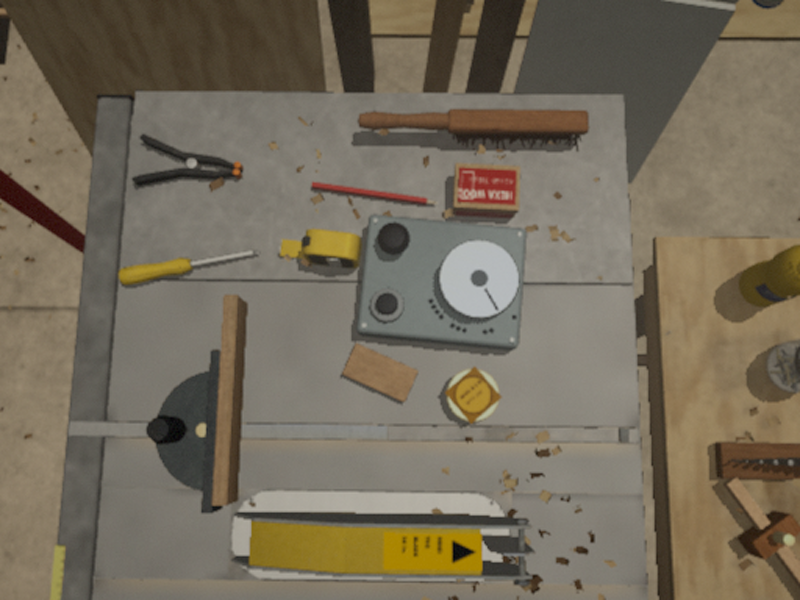

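View pics/scene1.png

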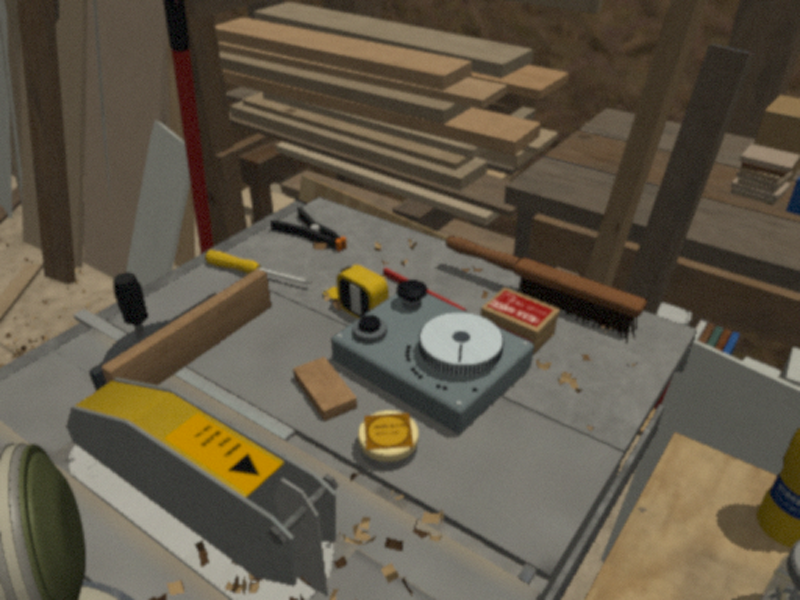

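The top view shows the dial centre at (479,279), pointer tip at about (497,309), start at (386,304) and stop at (393,237). The pips are around (514,317), (485,331), (458,328) and (436,310). I'll compute positions and enlarge the dial.

```bash
python3 - <<'E'
from h import *
s=.64
P={}
for n,u,v,z in [('dial',479,279,73),('tip',497,309,73),('start',386,303,67),('stop',393,237,79),('p1',514,317,45),('p2',485.5,331,45),('p3',458,328,45),('p4',436,310,45),('tin',473,396,31),('block',380,373,19),('tape',332,247,68),
 ('cBL',361,330,45),('cTL',371,217,45),('cTR',524,228,45),('cBR',520,348,45)]:
    P[n]=back('top',u*s,v*s,z); print(n,P[n].round(1))
d=P['start']-P['dial']
print('yaw',np.arctan2(d[1],d[0])-np.arctan2(113,-42),np.linalg.norm(d[:2]),np.hypot(113,42))
d=P['stop']-P['dial'];print('yaw',np.arctan2(d[1],d[0])-np.arctan2(113,42))
for k in('tip','p1','p2','p3','p4'):
    d=P[k]-P['dial'];print(k,np.arctan2(d[1],d[0]),np.hypot(*d[:2]))
im=np.load('top.npz')['img'][135:230,220:345]
cv2.imwrite('pics/crop.png',cv2.resize(im,None,fx=6,fy=6,interpolation=cv2.INTER_CUBIC))
E
```

```text
dial [551.1 -83.5  73. ]
tip [ 513.  -105.7   73. ]
start [520.   33.4  67. ]
stop [602.9  25.6  79. ]
p1 [ 507.4 -130.8   45. ]
p2 [488.8 -94.1  45. ]
p3 [492.3 -58.8  45. ]
p4 [515.3 -30.5  45. ]
tin [406.7 -78.8  31. ]
block [435.5  41.1  19. ]
tape [591.7 103.7  68. ]
cBL [488.3  65.6  45. ]
cTL [638.6  55.7  45. ]
cTR [ 625.8 -145.7   45. ]
cBR [ 467.5 -137.9   45. ]
yaw -0.09665134939536735 120.97059150972392 120.55289295574785
yaw -0.08781345588868827
tip -2.61232885861168 44.066821642507
p1 -2.3160753701123573 64.38137463525028
p2 -2.973510913782522 63.105657901934066
p3 2.744247260894372 63.71768505487649
p4 2.164048082524193 63.87073043216556
```

View pics/crop.png

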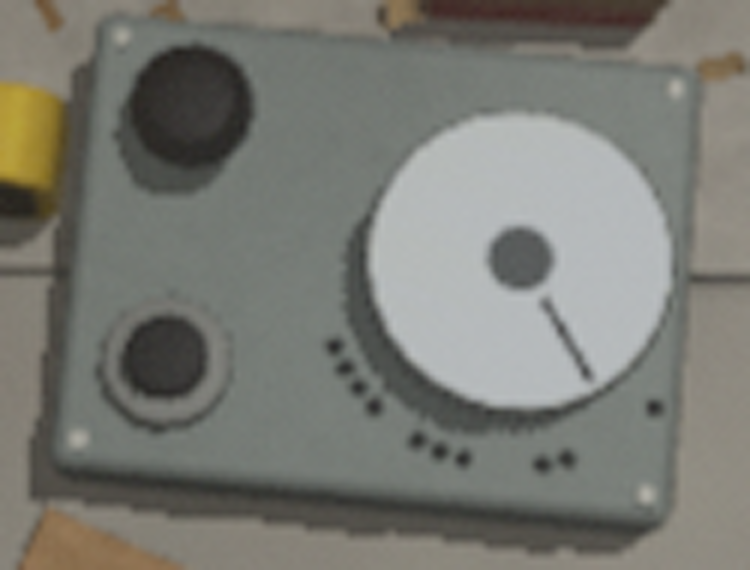

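The crop shows the pointer line from (543,298) to (591,380), the single pip at (654,407) and the pair at (555,461). The line falls between the two groups, so I'll check it in the other view.

```bash
python3 - <<'E'
from h import *
im=np.load('scene.npz')['img'][190:275,205:345]
cv2.imwrite('pics/crop2.png',cv2.resize(im,None,fx=5.7,fy=5.7,interpolation=cv2.INTER_CUBIC))
# proper pixel-centre from crop1
f=lambda u,v,z:back('top',220+(u+.5)/6-.5,135+(v+.5)/6-.5,z)
C=f(519.5,261,73)
for u,v,z in[(521,257,73),(519.5,261,73),(543,298,73),(591,380,73),(654,407,45),(555,461,45),(440,452,45),(354,377,45),(166,356,67),(192,105,79)]:
    p=f(u,v,z);d=p-C;print(p.round(1),np.arctan2(d[1],d[0]).round(3),np.hypot(d[0],d[1]).round(1))
E
```

```text
[553.4 -83.2  73. ] -0.356 1.4
[552.  -82.7  73. ] 0.0 0.0
[539.7 -90.3  73. ] -2.587 14.4
[ 512.7 -105.8   73. ] -2.612 45.5
[ 508.3 -130.1   45. ] -2.316 64.4
[489.7 -96.8  45. ] -2.92 63.8
[492.3 -58.4  45. ] 2.755 64.5
[517.3 -29.6  45. ] 2.149 63.4
[520.1  33.   67. ] 1.84 120.1
[602.1  25.5  79. ] 1.137 119.2
```

View pics/crop2.png

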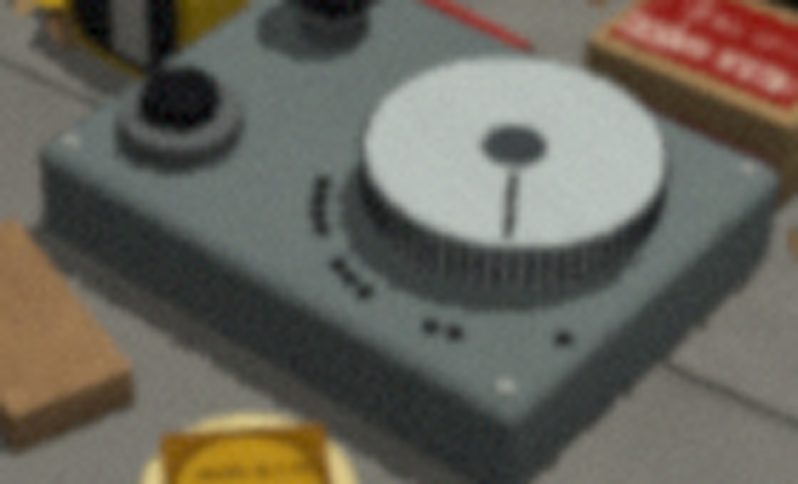

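The scene view agrees: the pointer sits between the one-pip and two-pip groups. The rest fits, with centre (552,-83), start button (520,33), pip spacing 0.6 rad and yaw -0.09. I'll move over with the gripper shut, then look again once the dial has settled.

```bash
python3 -m handwheel '[[[1,0.5,-0.7,0,0],[1,0.5,-0.7,0,0],[1,0.5,-0.7,0,0],[1,0.5,-0.7,0,0],[1,0.5,-0.7,0,0],[1,0.5,-0.7,0,0],[1,0.5,-0.7,0,0],[1,0.5,-0.7,0,0]]]' 40
python3 -m handwheel '[[[1,0.5,-0.7,0,0],[1,0.5,-0.7,0,0],[1,0.5,-0.7,0,0],[1,0.5,-0.7,-0.5,0],[1,0.5,-0.7,-0.5,0],[1,0.5,-0.7,-0.5,0],[1,0.5,-0.7,-0.5,0],[1,0,0,0,0],[1,0,0,0,0]]]'
python3 - <<'E'
from h import *
a=cap('scene')['img'];b=cap('wrist')['img']
s=ctrl.sense();print(s['time_s'],s['eef_pos'],s['ee_rot'],s['force'],s['joints'],s['grip_width'])
a=cv2.resize(a[150:300,180:380],(400,300),interpolation=cv2.INTER_CUBIC)
cv2.imwrite('pics/v2.png',np.hstack([a,cv2.resize(b,(400,300))]))
E
```

```text
time_s: 0.9
eef_pos: [379.5, 212.0, 231.2]
ee_rot: [-0.0, 0.173, 0.985, -0.0]
force: [0.6, 0.4, 0.4]
grip_width: 0.001
grip_force: 0.0
time_s: 1.8
eef_pos: [553.6, -31.8, 130.4]
ee_rot: [-0.001, 0.174, 0.985, 0.0]
force: [-0.2, -0.1, -0.2]
grip_width: 0.0
grip_force: 0.0
1.9 [553.80795696 -30.69546925 131.94320642] [3.36652359e-04 1.72659532e-01 9.84981507e-01 5.77315836e-05] [-0.51570199  0.28966571  0.30541765] [-2.66699565e-01  4.71589861e-01  1.54052877e+00  1.96484813e-04
  1.12881438e+00 -1.49052162e+00] 0.0010106946489915976
```

View pics/v2.png

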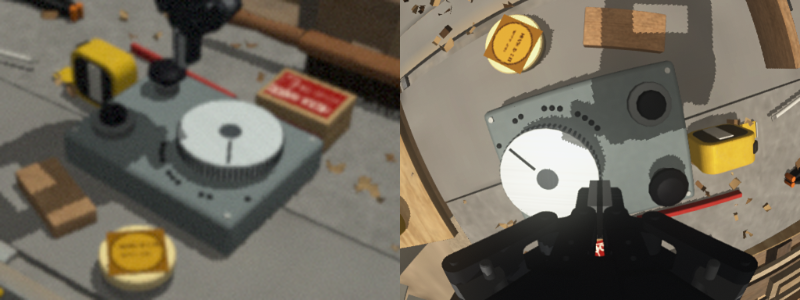

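The view shows nothing else touched and the pointer unchanged, still between one and two pips. I'll approach the far side of the dial at 35 mm radius and press gently.

```bash
python3 -m handwheel '[[[1,0.54,-0.64,-0.4,0],[1,0,0,-0.4,0],[1,0,0,-0.2,0],[1,0,0,-0.1,0],[1,0,0,-0.06,0],[1,0,0,-0.04,0],[1,0,0,-0.02,0],[1,0,0,0,0],[1,0,0,0,0]]]'
```

```text
time_s: 2.8
eef_pos: [581.6, -63.4, 71.4]
ee_rot: [0.001, 0.173, 0.985, -0.0]
force: [0.6, 1.5, 5.7]
grip_width: 0.001
grip_force: 2.6
```

```bash
python3 -m handwheel '[[[1,0,0,-0.04,0],[1,0,0,0,0],[1,0.026,-0.046,0,-0.54],[1,0.026,-0.046,0,-0.54],[1,0.019,-0.049,0,-0.54],[1,0.019,-0.049,0,-0.54],[1,0.012,-0.051,0,-0.54],[1,0,0,0,0]]]'
cat > ptr.py <<'E'
from h import *
import sys
a=cap('scene')['img'];b=cap('wrist')['img'];c=cap('top')['img']
s=ctrl.sense();print(s['time_s'],s['eef_pos'],s['force'])
f=lambda i,y,x:cv2.resize(i[y:y+90,x:x+120],(400,300),interpolation=cv2.INTER_CUBIC)
cv2.imwrite(sys.argv[1],np.vstack([np.hstack([f(a,185,220),f(c,140,235)]),np.hstack([cv2.resize(b,(400,300)),cv2.resize(b[:200,:300],(400,300))])]))
E
python3 ptr.py pics/v3.png
```

```text
time_s: 3.6
eef_pos: [587.2, -75.8, 69.8]
ee_rot: [0.002, 0.356, 0.935, 0.0]
force: [2.0, 2.1, 7.6]
grip_width: -0.001
grip_force: 3.7
3.75 [587.18543247 -75.52870794  69.80241612] [1.789448   1.96805758 7.83580848]
```

View pics/v3.png

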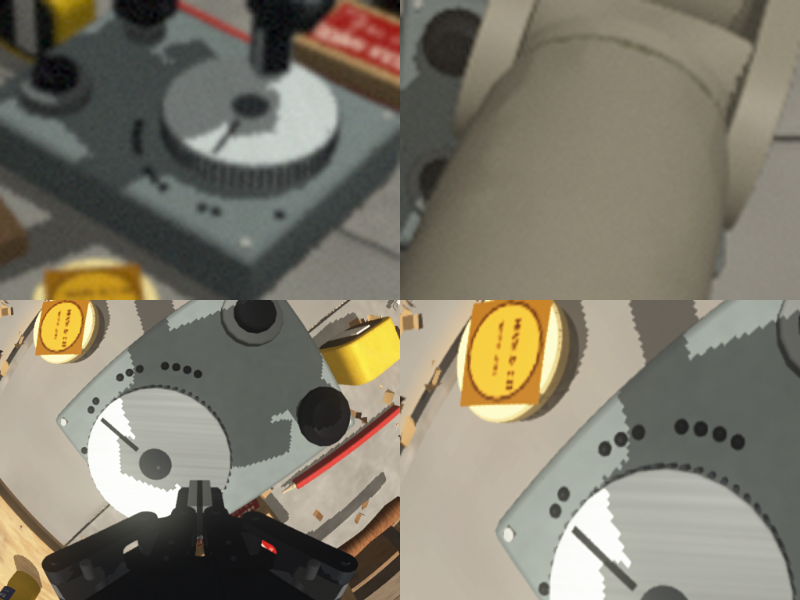

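The dial moved: in the scene panel the hub is at (250,106) and the tip at (216,150). The line now points about at the two pips.

```bash
python3 - <<'E'
from h import *
def f(u,v,z): return back('scene',220+(u+.5)/3.333-.5,185+(v+.5)/3.333-.5,z)
for u,v,z in[(250,106,70),(216,150,70),(208,210,45),(158,180,45),(279,215,45)]:
    p=f(u,v,z);d=p-[552,-83,0];print(p.round(1),np.arctan2(d[1],d[0]).round(3),np.hypot(d[0],d[1]).round(1))
g=lambda u,v,z: back('scene',205+(u+.5)/5.7-.5,190+(v+.5)/5.7-.5,z)
for u,v in[(515,146),(508,234)]:
    d=g(u,v,73)-[552,-83,0];print('before',np.arctan2(d[1],d[0]).round(3),np.hypot(d[0],d[1]).round(1))
E
```

```text
[553.8 -83.6  70. ] -0.311 1.9
[510.2 -88.5  70. ] -3.011 42.1
[490.3 -97.1  45. ] -2.918 63.3
[494.7 -60.8  45. ] 2.772 61.5
[ 509.3 -130.8   45. ] -2.3 64.1
before -0.393 2.3
before -2.6 43.6
```

The dial reads about 0.66 rad, so about 0.5 rad remains. Continuing the arc 0.45 rad, then checking.

```bash
python3 -m handwheel '[[[1,0.01,-0.052,0,-0.54],[1,0.006,-0.052,0,-0.54],[1,0.002,-0.052,0,-0.54],[1,-0.002,-0.052,0,-0.54],[1,-0.006,-0.052,0,-0.54],[1,-0.01,-0.052,0,-0.54],[1,0,0,0,0]]]'
python3 ptr.py pics/v4.png
```

```text
time_s: 4.45
eef_pos: [587.2, -91.9, 69.9]
ee_rot: [0.002, 0.556, 0.831, 0.0]
force: [1.2, -0.6, 7.9]
grip_width: 0.001
grip_force: 3.7
4.6 [587.21416557 -91.69922963  69.88429336] [ 1.39692737 -1.2180579   7.30623148]
```

View pics/v4.png

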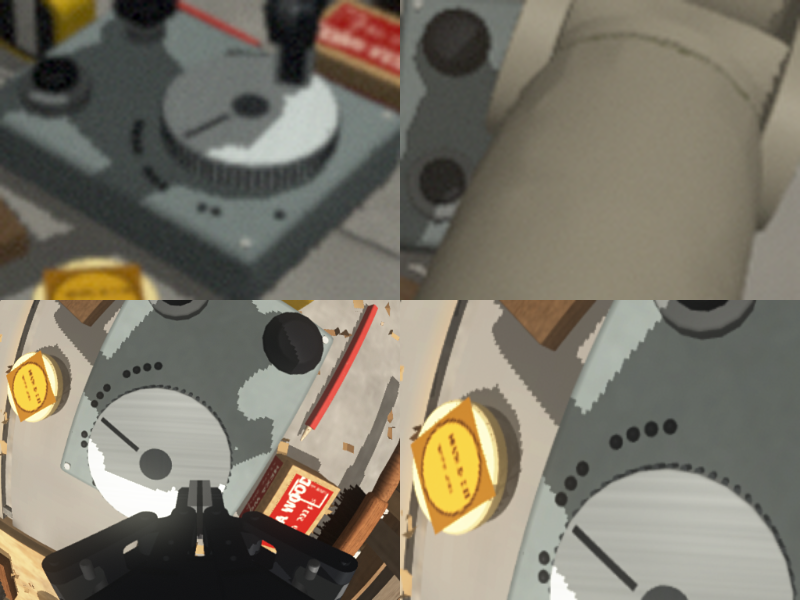

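The line turns with the tool: the scene tip is at (187,136), about 1.1 rad, just short of the three pips. Lift off straight up and let it click in.

```bash
python3 -m handwheel '[[[1,0,0,0.1,0],[1,0,0,0.3,0],[1,0,0,0.4,0],[1,0,0,0,0],[1,0,0,0,0],[1,0,0,0,0]]]'
python3 ptr.py pics/v5.png
```

```text
time_s: 5.2
eef_pos: [585.5, -90.9, 107.2]
ee_rot: [-0.001, 0.555, 0.832, -0.0]
force: [-0.3, -0.4, -1.5]
grip_width: 0.002
grip_force: 0.0
5.35 [585.70515626 -90.97304175 107.49890455] [-0.47888785 -0.19693176 -0.86023028]
```

View pics/v5.png

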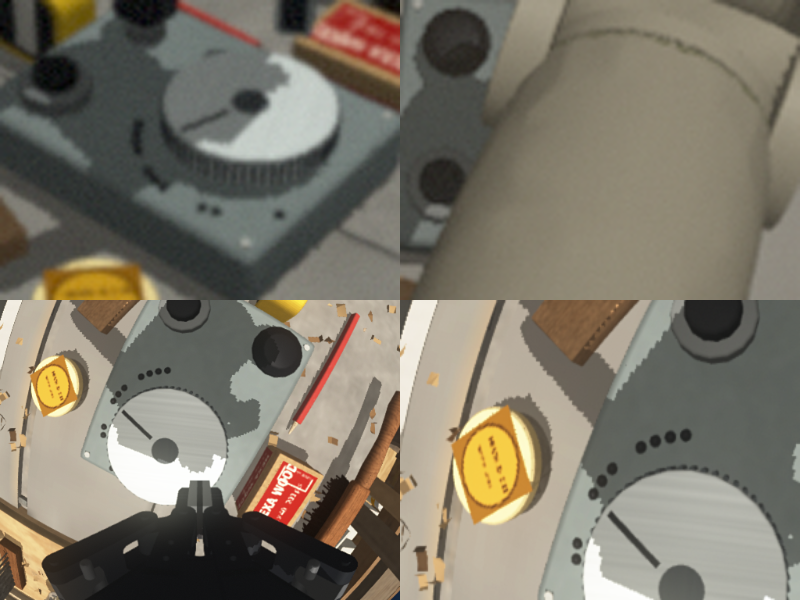

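After lift-off the scene tip is at about (182,130). Now measuring it.

```bash
python3 - <<'E'
from h import *
def f(u,v,z): return back('scene',220+(u+.5)/3.333-.5,185+(v+.5)/3.333-.5,z)
for u,v,z in[(187,136,70),(182,130,73)]:
    p=f(u,v,z);d=p-[552,-83,0]
    d2=p-[553.8,-83.4,0];print(p.round(1),np.arctan2(d[1],d[0]).round(3),np.arctan2(d2[1],d2[0]).round(3))
# pixel-model: line seen for dial angle th
d=np.load('scene.npz');K,R,t=d['K'],d['R'],d['t'].ravel()
for th in(.9,1.0,1.1,1.2,1.3):
    a=-2.325-th
    o=[]
    for r in(15,47):
        q=K@(R@np.array([552+r*np.cos(a),-83+r*np.sin(a),73])+t);o+=[((q[0]/q[2]-220)*3.333).round(1),((q[1]/q[2]-185)*3.333).round(1)]
    print(th,o)
im=d['img'][205:235,265:305]
cv2.imwrite('pics/v6.png',cv2.resize(im,None,fx=15,fy=15,interpolation=cv2.INTER_CUBIC))
E
```

```text
[511.  -68.9  70. ] 2.81 2.815
[510.7 -65.7  73. ] 2.745 2.752
0.9 [np.float64(230.6), np.float64(114.8), np.float64(195.6), np.float64(143.2)]
1.0 [np.float64(228.6), np.float64(113.7), np.float64(189.1), np.float64(139.4)]
1.1 [np.float64(226.7), np.float64(112.4), np.float64(183.3), np.float64(135.3)]
1.2 [np.float64(225.1), np.float64(111.0), np.float64(178.2), np.float64(130.8)]
1.3 [np.float64(223.6), np.float64(109.6), np.float64(173.8), np.float64(126.1)]
```

View pics/v6.png

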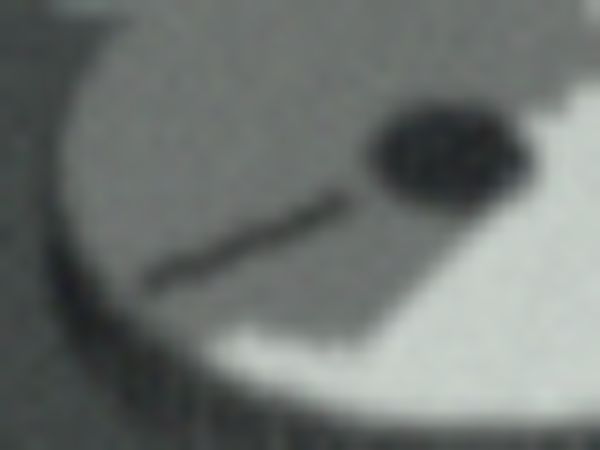

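The line slope of 0.447 in the crop matches a dial angle of about 1.18 rad, so it has clicked in at three pips. Now the start button.

```bash
python3 -m handwheel '[[[1,-0.33,0.62,0,0],[1,-0.33,0.62,0,0],[1,-0.33,0.62,0,0],[1,-0.33,0.62,0,0],[1,0,0,-0.4,0],[1,0,0,-0.2,0],[1,0,0,-0.15,0],[1,0,0,0,0]]]'
python3 -m handwheel '[[[1,0,0,-0.05,0],[1,0,0,-0.05,0],[1,0,0,-0.05,0],[1,0,0,-0.05,0],[1,0,0,0,0],[1,0,0,0,0]]]'
```

```text
time_s: 6.15
eef_pos: [519.8, 32.4, 69.8]
ee_rot: [-0.001, 0.556, 0.831, -0.0]
force: [-0.5, 0.4, 1.2]
grip_width: -0.0
grip_force: 0.0
time_s: 6.75
eef_pos: [520.6, 32.5, 61.2]
ee_rot: [0.001, 0.555, 0.832, 0.0]
force: [-0.3, -3.1, 4.4]
grip_width: 0.001
grip_force: 2.3
```

```bash
python3 -m handwheel '[[[1,0,0,-0.04,0],[1,0,0,-0.02,0],[1,0,0,0,0],[1,0,0,0,0]]]'
```

```text
time_s: 7.15
eef_pos: [520.8, 32.5, 60.6]
ee_rot: [0.001, 0.555, 0.832, 0.0]
force: [-9.7, -2.2, 30.2]
grip_width: -0.003
grip_force: 15.4
```

Bottomed out: z is 60.6 and the force rose to 30 N. Lifting off.

```bash
python3 -m handwheel '[[[1,0,0,0.1,0],[1,0,0,0.3,0],[1,0,0,0.8,0],[1,0,0,0.8,0],[1,0,0,0,0],[1,0,0,0,0],[1,0,0,0,0]]]'
python3 ptr.py pics/v7.png
```

```text
time_s: 7.85
eef_pos: [519.4, 33.1, 156.5]
ee_rot: [-0.001, 0.555, 0.832, -0.0]
force: [-1.2, 0.3, 0.0]
grip_width: 0.0
grip_force: 0.0
8.0 [519.5643425   33.01722521 156.67983115] [-1.12910779  0.26105229 -0.79875379]
```

View pics/v7.png

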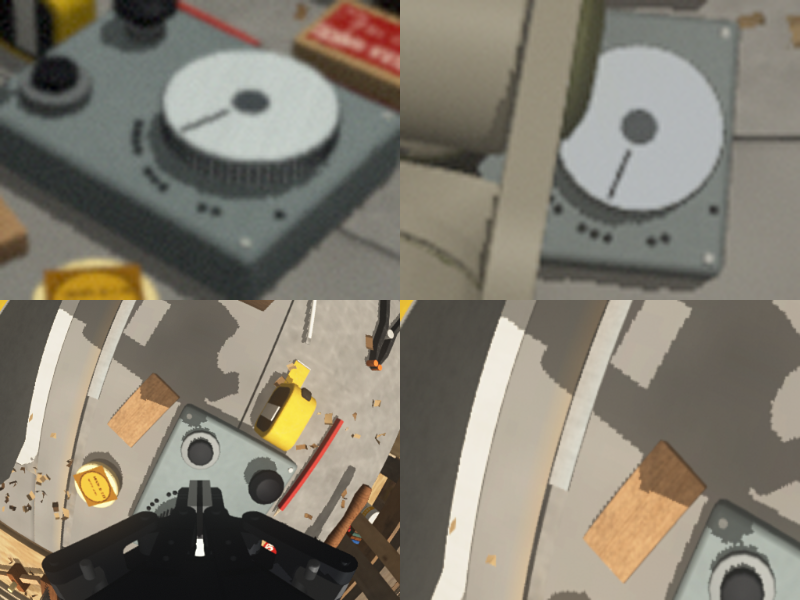

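The top panel shows the line from hub (639,127) to tip (611,197), pointing at the three pips at (595,235). The start button is up and everything round the box is in place. Handing in.

```bash
python3 -c "
from rig import ctrl
print(ctrl.finish_job())"
```

```text
the job is handed in; nothing more can be done
None
```

I turned the dial until it clicked in at the three pips, pressed the start button fully down and let it come back up, and handed the job in at about 8 s; the hand-in returned no verdict.

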